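# Hold the drying canister's bayonet lid at its vent position

## Task

Take the grey bayonet lid, the one with the straight grip bar, by its bar with a light grip (about 20 to 30 N), and set it gently into the open metal drying canister: cross pin down through the two slots, flange flat on the collar. Then twist it clockwise halfway to the lock, to the single-rib vent mark 45 degrees from the slots, never going on towards the lock click. It springs back if let go, so finish while still holding it there, and leave everything else where it stands.

Things in the scene. Friction and masses are not known exactly. Their poses are not given: they have to be found in the camera images.
- lid: loose grey plastic lid, about 160 g, upright, half-turn symmetric. Spigot 68 mm across, 0 to 22 mm up; flange 96 mm across, 22 to 30 mm up; on top a straight grip bar along its x axis, 80 mm long, 16 mm wide (y), 30 to 60 mm up. Steel cross pin 8 mm thick through the spigot along its x axis, 4 mm up, ends 41 mm from the centre on both sides. Origin: centre of the underside, z up
- lid_seat (a point): centre of the underside of the lid's flange, 22 mm above the lid's origin; axes as the lid's
- lid_grip (a point): centre of the grip bar, 50 mm above the lid's origin: a good place for the TCP, closing along the lid's y (fingertips just clear the flange); axes as the lid's
- canister: fixed upright aluminium canister with a black collar, 120 mm across, 110 mm high; origin centre of the underside. Two slots, facing each other on its x axis, 13 mm wide, reach 44.5 mm from the centre of the mouth. Clockwise from each slot, seen from above, raised ribs on the collar: one rib at 45 degrees (vent mark), two at 90 degrees (lock)
- mouth (a point): centre of the mouth, at the rim, 110 mm up; axes as the canister's. Mouth 73 mm across (2.5 mm clearance round the spigot), ledge 12 mm thick. The lid enters with its x axis along the mouth's x, either way round; home, the flange lies on the collar, lid_seat meets this point, and the pin is 2 mm below the ledge
- vent (a joint): angle (rad) of the sprung disc inside the canister, turned by the lid's pin: 0 at the slots, growing as the lid is twisted clockwise from above, 0.785 at the vent mark, 1.57 locked. The pin has up to 0.08 rad of play to the disc. Spring back to 0: 0.04 Nm at 0, 0.13 Nm at the vent mark; a spring latch is met from about 1.1 on
- cover: bystander: plain push-on cover of the same grey plastic as the lid, disc 92 mm across and 18 mm thick with a round knob 32 mm across, top 44 mm up; no pin, no bar. Origin: centre of its underside
- film_tin: bystander: flat round steel film tin, 104 mm across, 20 mm high; origin centre of its underside
- loupe: bystander: small black magnifier, 38 mm across, 36 mm high; origin centre of its underside
- label_roll: bystander: paper ring 60 mm across, 30 mm high; origin centre of its underside
- brush: bystander: dusting brush lying flat
- clip_cup: bystander: black open clip cup 68 mm across, 55 mm high; origin centre of its underside
- card_box: bystander: cardboard card-index box 110 x 160 x 70 mm; origin centre of its underside
- ledger: bystander: blue closed book 150 x 210 x 22 mm; origin centre of its underside
There are look-alikes about, which are no part of the job. Leave any brown or yellow look-alike of the lid alone.

How it is judged:
On the way, in this order (a step that is already met when the one before it is completed fails the run):
1. the lid is home in the canister, flange flat on the collar, not yet twisted (z of lid_seat in the frame of mouth between -0.004 and 0.0035 m and horizontal distance between lid_seat and mouth below 0.004 m and angle between lid's own z axis and vertical below 0.07 rad and value of joint vent below 0.3 rad), for 0.1 s.
2. the lid is twisted halfway, to the vent mark, and kept there (z of lid_seat in the frame of mouth between -0.004 and 0.0035 m and horizontal distance between lid_seat and mouth below 0.004 m and angle between lid's own z axis and vertical below 0.07 rad and value of joint vent between 0.61 and 0.96 rad), for 0.4 s.
At the end, for the whole second after the job is handed in: The lid sits in the canister (flange within 3.5 mm of the collar, within 4 mm of centre, tilted less than 4 degrees), twisted to the vent position (vent disc between 0.61 and 0.96 rad, about 35 to 55 degrees), still, and gripped by the fingers; the program finishes while holding it (all of step 2 and contact force between the fingers and lid above 5 N and velocity of joint vent between -0.15 and 0.15 rad/s); the arm keeps its last pose, push and grip.
It fails at once if the lid is twisted on beyond 60 degrees, towards the lock click (value of joint vent above 1.05 rad).
It fails at once if the lid is squeezed with more than 100 N in all (about 50 N a finger) (contact force between the fingers and lid above 100 N).
It fails at once if the lid is pressed or knocked against the canister with more than 40 N (contact force between lid and canister above 40 N).
It fails at once if another thing on the table is moved by more than 25 mm (distance of any of cover, film_tin, loupe, label_roll, brush, clip_cup, card_box, ledger from where it was at the start of the episode above 0.025 m).
It also fails if it takes over 45 s, if anything falls off the work surface, if the arm or the gripper's body presses on something with over 40 N, if the wrist force passes 120 N, or if a joint passes its speed limit or range.

## Robot

A 6-joint arm with a two-finger parallel gripper is mounted at the origin on the work surface. World frame = base frame: x ahead of the robot, y to its left, z up, the work surface at z = 0. Lengths are in m, angles in rad, forces in N, time in s.
With the tool pointing down it reaches from about 0.25 to 0.775 m from the base axis. Payload 4 kg.
Tool frame: the origin (TCP) lies between the finger pads, 19 mm behind the fingertips; this is the grasp point; z points along the fingers, y is the line along which they close (so a half turn about z gives the same grasp; the last joint's range is limited). The gripper opens to 94 mm and grips with 3 to 60 N. Pads are 16 mm wide; open, the fingers measure 119 mm over their backs; the gripper's body (75 mm by 177 mm) begins 78 mm behind the grasp point.
Start: joints at [1.236, 0.087, 1.371, -0, 1.684, -0.103], TCP at [0.126, 0.535, 0.224] pointing down, gripper open.
Joint ranges: [-3.1, 3.1], [-0.76, 2.03], [0.27, 2.55], [-1.08, 4.22], [0.17, 2.65], [-2.57, 2.57]. Speed limits (rad/s): [2.79, 2.79, 3.14, 3.14, 3.14, 3.14].

## Interface

Orientations are given as [roll, pitch, yaw] about the fixed x, y, z axes, in that order (R = Rz(yaw) Ry(pitch) Rx(roll)).
In Python, from bench import * gives the robot as it stands.
- The arm moves only by the tool move_arm, never from a script. Its argument "steps" is one flat list of numbers, 7 for each row, row after row: the turn, a rotation vector about the world's x, y, z in rad, then the shift along the world's x, y, z in m, then the opening, from 0 (shut) to 1 (fully open). A call has 1 to 12 rows; each row is the pose to reach, as a shift and turn from the pose commanded when the call began; what a row does not reach only later rows make up. A row lasts 1/10 s, in which the tool goes at most 50 mm and 8.59 degrees, less where a joint would pass 70% of its speed; a pose out of reach is approached as far as the arm can. A call with a gripper value outside its range is refused whole. The fingers move at their own pace and stop on an object; the grip force is fixed at half the most. Time passes only in rows, so rows that repeat a pose let the fingers close. It gives the time, the measured TCP pose, the force, the opening and the grip force at its end, in the units of the state.
- get_obs(): the state, without advancing time (a new reading comes with each control period).
- snapshot(name): name is "side" or "top"; returns (picture, depth): 420x560x3 uint8, red, green, blue; 420x560 float32, m along the optical axis (not along the pixel's ray), 0 where there is no reading.
- camera_model(name): a dict with "fx", "fy", "cx", "cy" (pixels), "k1" (the pictures are not rectified: a ray, as slopes to the right and down, at radius r is drawn at 1 + k1 r^2 times it, then the intrinsics apply), "rvec" (rotation vector, rad) and "tvec" (3), from world to camera coordinates, as OpenCV has them. Camera axes: x right, y down, z forward; pixel columns grow to the right and rows downward; lengths in m; the calibration is good to about 2 mm. A picture is of the moment at which its call begins. camera_model takes no time and is no camera call.
- close_job(): hands the job in; it is judged then, once.
Trained networks look in the newest picture that a camera, given by its name, has taken for a name from the list of things; names that differ only in an ending like _2 or _b are one class to them, and where a whole thing is asked for, a point or a joint stands for the part that bears it (a point fixed in the world has none). Each returns a list of dicts, best first, with "score" (0 to 1); they miss things now and then, are a little off and sometimes report something else, mostly with a low value. They report only what shows in the picture. A call takes as long as a camera call. They do not tell look-alikes from the thing itself.
- silhouettes(camera, target): "pixels" (420x560 bool, what is visible of it) and "uv" ([column, row] in pixels, amid what is visible of it).
- spot_point(camera, target): "uv" ([column, row] in pixels: a listed point, or the origin of a listed thing).
The state is a dict: "time": time; "joint_positions": joint angles; "qvel": joint speeds; "joint_torque": joint torques, N m; "tool_pos": TCP position; "ee_rot": TCP orientation; "wrist_force": force on the tool from outside, world axes, zero at the start; "wrist_torque": the same for the moment, N m; "width": finger opening in m; "finger_force": force on a finger pad.
Only numpy, scipy, OpenCV 4.12 (cv2) and the standard library are available. Lean on these libraries where they do the work, as an engineer would, in place of code of your own. Each camera call takes 0.05 s, during which the arm holds its last target. There are 200 camera calls.

## Working session

There is one attempt and no reset: what is moved stays moved. The work goes in short steps, Python scripts to look and compute and a tool call to move; the robot and the scene stay as the last step left them, time stands still between calls to the robot, and variables do not carry over. Pictures are saved under pics/ and viewed, at most 10 in all, crops included, and the job is handed in when it is done.

Besides the shell and the picture viewer there is one more tool, called after "Request:" in YAML: its name, and indented under it one key for each argument. move_arm: Moves the arm, as the interface text tells. Its arguments: {"type":"object","properties":{"steps":{"type":"array"}},"required":["steps"]}

```bash
mkdir -p pics; ls; cat > h.py <<'E'
from bench import *
import numpy as np, cv2
from scipy.spatial.transform import Rotation as R
def cam(n):
    m=camera_model(n); Rm=R.from_rotvec(np.ravel(m["rvec"])).as_matrix(); return m,Rm,np.ravel(m["tvec"])
def ray(n,uv):
    m,Rm,t=cam(n); uv=np.atleast_2d(np.array(uv,float))
    d=np.c_[(uv[:,0]-m["cx"])/m["fx"],(uv[:,1]-m["cy"])/m["fy"]]; s=d.copy()
    for _ in range(20): s=d/(1+m["k1"]*(s**2).sum(1,keepdims=True))
    return -Rm.T@t,(np.c_[s,np.ones(len(s))]@Rm),s
def onz(n,uv,z):
    o,d,_=ray(n,uv); return o+d*((z-o[2])/d[:,2])[:,None]
def pts(n,mask,depth):
    v,u=np.nonzero(mask&(depth>0)); o,d,_=ray(n,np.c_[u,v]); return o+d*depth[v,u][:,None]
def proj(n,p):
    m,Rm,t=cam(n); c=np.atleast_2d(p)@Rm.T+t; s=c[:,:2]/c[:,2:]; s=s*(1+m["k1"]*(s**2).sum(1,keepdims=True))
    return s*[m["fx"],m["fy"]]+[m["cx"],m["cy"]]
def tri(a,ua,b,ub):
    o1,d1,_=ray(a,ua);o2,d2,_=ray(b,ub);d1=d1[0];d2=d2[0]
    k=np.linalg.lstsq(np.c_[d1,-d2],o2-o1,rcond=None)[0];p,q=o1+k[0]*d1,o2+k[1]*d2
    return (p+q)/2,np.linalg.norm(p-q)
E
python3 - <<'E'
from h import *
for n in("top","side"):
    p,d=snapshot(n); cv2.imwrite(f"pics/{n}0.png",p[...,::-1]); np.savez(f"/tmp/{n}0.npz",p=p,d=d)
    print(n,-cam(n)[1].T@cam(n)[2])
    for t in("lid","canister","cover"):
        for s in silhouettes(n,t):
            m=s["pixels"]; P=pts(n,m,d); print(t,round(s["score"],2),np.round(s["uv"]),m.sum(),P.mean(0).round(3),P[:,2].max().round(3))
    for t in("lid_grip","lid_seat","mouth","lid","canister"):
        print(t,[(round(s["score"],2),np.round(s["uv"],1)) for s in spot_point(n,t)])
o=get_obs();print(o)
E
```

```text
pics
top [0.33630491 0.03954973 1.53388901]
lid 0.83 [160. 202.] 853 [0.594 0.387 0.036] 0.068
lid 0.8 [225. 171.] 759 [0.704 0.201 0.038] 0.067
lid 0.75 [212. 219.] 797 [0.549 0.238 0.037] 0.068
lid 0.59 [138. 160.] 781 [0.721 0.461 0.037] 0.07
canister 0.73 [283. 229.] 1699 [0.517 0.022 0.09 ] 0.12
canister 0.64 [184. 169.] 442 [0.71  0.327 0.026] 0.065
cover 0.93 [363. 222.] 729 [ 0.554 -0.203  0.022] 0.053
lid_grip [(0.9, array([138.9, 156.6])), (0.7, array([160. , 203.8])), (0.66, array([226.2, 165.8])), (0.64, array([213.1, 219.7]))]
lid_seat [(0.8, array([141.1, 160.6])), (0.75, array([224. , 169.5])), (0.71, array([165.6, 202.1])), (0.65, array([210.7, 221.8]))]
mouth [(0.62, array([287.5, 223.6])), (0.53, array([139.5, 281.7]))]
lid [(0.9, array([227.2, 171.3])), (0.75, array([143.6, 165.4])), (0.7, array([212.4, 221. ])), (0.66, array([162.9, 204.2]))]
canister [(0.67, array([286.1, 231.7]))]
side [ 0.0295356  -0.83613329  0.86020719]
lid 0.96 [290. 168.] 649 [0.699 0.187 0.034] 0.062
lid 0.88 [255. 133.] 477 [0.716 0.445 0.031] 0.061
lid 0.79 [233. 184.] 695 [0.542 0.222 0
[... 731 characters left out ...]
, 233.4]))]
{'time': 0.9, 'joint_positions': array([ 1.23589300e+00,  8.71627661e-02,  1.37070014e+00,  4.84560371e-07,
        1.68358891e+00, -1.03089565e-01]), 'qvel': array([-0.00097923,  0.00091774, -0.00080257,  0.0009814 , -0.00028513,
        0.00069147]), 'joint_torque': array([ 5.37883698e-04, -3.40035725e+01, -3.02600133e+01,  7.18625751e-02,
        2.36139010e-02, -1.50723730e-05]), 'tool_pos': array([0.12636333, 0.53530531, 0.22432618]), 'ee_rot': array([3.14145251e+00, 1.40144991e-05, 2.90977895e+00]), 'wrist_force': array([ 0.40140388,  0.1565008 , -0.5888927 ]), 'wrist_torque': array([-0.01007099,  0.04988799, -0.00604932]), 'finger_force': 0.0, 'width': 0.09413720212353176}
```

```bash
python3 - <<'E'
import cv2
a=cv2.imread("pics/top0.png")[130:270,100:320]; b=cv2.imread("pics/side0.png")[100:300,160:380]
cv2.imwrite("pics/c0.png",cv2.resize(a,(792,504),interpolation=3)); cv2.imwrite("pics/c1.png",cv2.resize(b,(660,600),interpolation=3))
E
```

```text
(no output)
```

View pics/c0.png

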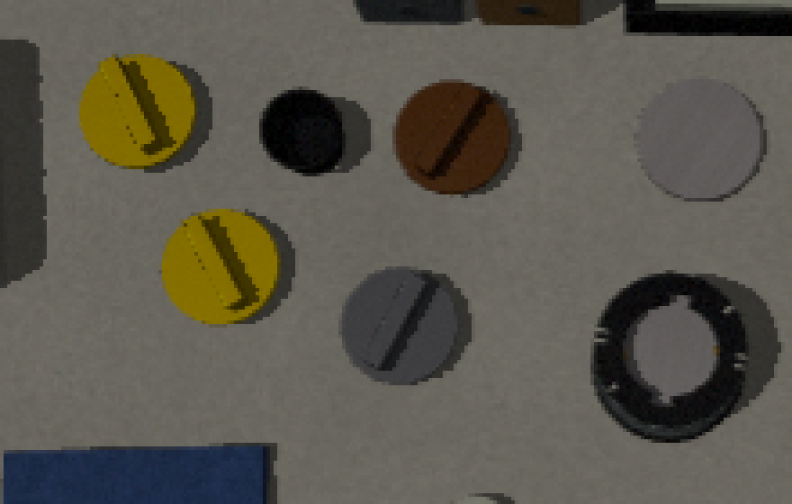

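View pics/c1.png

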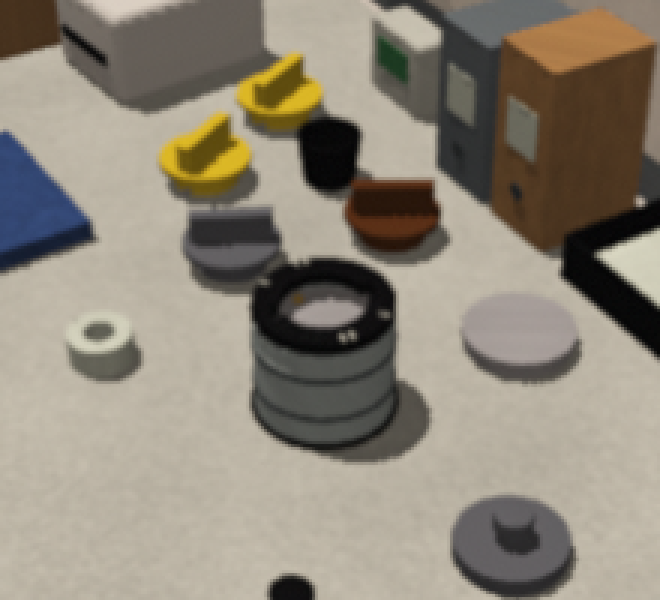

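View pics/top0.png

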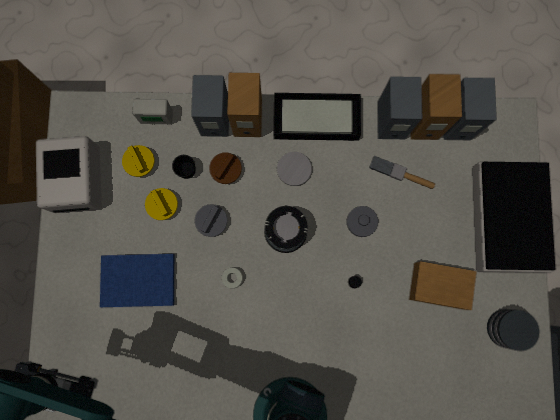

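The crop shows the grey lid at about (212,219) in the full picture and the canister at (287,227). The slots are near the image vertical, with single ribs 45° clockwise and double ribs at 90°. Next I rectify patches at the known plane heights and fit.

```bash
cat >> h.py <<'E'
def rect(n,img,c,z,half=.075,res=.0005):
    g=np.arange(-half,half,res); X,Y=np.meshgrid(c[0]-g,c[1]-g,indexing="ij")  # up=+x, left=+y
    uv=proj(n,np.c_[X.ravel(),Y.ravel(),np.full(X.size,z)]).astype(np.float32).reshape(*X.shape,2)
    return cv2.remap(img,uv[...,0],uv[...,1],cv2.INTER_CUBIC)
def lidpts(x,y,z,yaw):
    a=np.linspace(0,2*np.pi,72,endpoint=False);c=np.c_[np.cos(a),np.sin(a)]
    P=[np.c_[r*c,np.full(72,h)] for r,h in((.034,0),(.034,.022),(.048,.022),(.048,.030))]
    disc=np.vstack(P); box=np.array([[sx*.04,sy*.008,h] for sx in(1,-1) for sy in(1,-1) for h in(.03,.06)])
    T=lambda q:q@R.from_euler("z",yaw).as_matrix().T+[x,y,z]
    return T(disc),T(box)
def lidmask(n,q,off,sh,S=8):
    m=np.zeros((sh[0]*S,sh[1]*S),np.uint8)
    for P in lidpts(*q):
        h=cv2.convexHull(((proj(n,P)-off+.5)*S).astype(np.float32)).astype(np.int32); cv2.fillConvexPoly(m,h,255)
    return cv2.resize(m,(sh[1],sh[0]),interpolation=cv2.INTER_AREA)/255.
E
python3 - <<'E'
from h import *
from scipy.optimize import minimize
D={n:np.load(f"/tmp/{n}0.npz") for n in("top","side")}
# tri from spots
print("grip",tri("top",[213.1,219.7],"side",[237.1,170.9])); print("seat",tri("top",[210.7,221.8],"side",[236.3,181.5]))
print("mouth",tri("top",[287.5,223.6],"side",[270,199.9]))
M={}
for n,u in(("top",(212,219)),("side",(233,184))):
    silhouettes
    for s in silhouettes(n,"lid"):
        if np.hypot(*(np.array(s["uv"])-u))<8: M[n]=s["pixels"]; break
print({k:v.sum() for k,v in M.items()})
def cost(q,names,fix=0):
    e=0
    for n in names:
        o=np.array([180,130]);sub=M[n][130:260,180:280].astype(float)
        e+=((lidmask(n,q,o,sub.shape)-sub)**2).sum()
    return e
for names in(("top","side"),("top",),("side",)):
    best=None
    for y0 in np.radians([-60,-40,-20,0]):
        x0=np.array([.545,.236,0,y0]); 
        sim=np.vstack([x0]+[x0+np.eye(4)[i]*[.006,.006,.004,.3][i] for i in range(4)])
        f=(lambda q:cost(q,names)) if len(names)==2 else (lambda q:cost([q[0],q[1],0,q[3]],names))
        r=minimize(f,x0,method="Nelder-Mead",options=dict(initial_simplex=sim,xatol=1e-5,fatol=.01,maxiter=400))
        if best is None or r.fun<best.fun:best=r
    print(names,best.x.round(4),best.fun)
tiles=[]
for c,z in(((.549,.236),.06),((.515,.01),.11)):
    tiles.append(np.hstack([cv2.resize(rect(n,D[n]["p"],c,z),(300,300)) for n in("top","side")]))
im=np.vstack(tiles)
cv2.imwrite("pics/rect.png",np.clip(im[...,::-1].astype(float)*1.5,0,255).astype(np.uint8))
E
```

```text
grip (array([0.54639193, 0.22825935, 0.06235168]), np.float64(0.0020256996118290364))
seat (array([0.54707369, 0.240493  , 0.01813163]), np.float64(0.003659482331707523))
mouth (array([0.53076126, 0.01650881, 0.10507164]), np.float64(0.0019392836146146014))
{'top': np.int64(797), 'side': np.int64(695)}
('top', 'side') [ 0.5508  0.2405 -0.0049 -0.4695] 57.317201076509036Traceback (most recent call last):
  File "<stdin>", line 25, in <module>
    res = _minimize_neldermead(fun, x0, args, callback, bounds=bounds,
                               **options)
    fxcc = func(xcc)
    fx = function(np.copy(x), *(wrapper_args + args))
  File "<stdin>", line 24, in <lambda>
  File "<stdin>", line 17, in cost
  File "h.py", line 35, in lidmask
    h=cv2.convexHull(((proj(n,P)-off+.5)*S).astype(np.float32)).astype(np.int32); cv2.fillConvexPoly(m,h,255)
                       ~~~~^^^^^
  File "h.py", line 16, in proj
    m,Rm,t=cam(n); c=np.atleast_2d(p)@Rm.T+t; s=c[:,:2]/c[:,2:]; s=s*(1+m["k1"]*(s**2).sum(1,keepdims=True))
           ~~~^^^
  File "h.py", line 5, in cam
    m=camera_model(n); Rm=R.from_rotvec(np.ravel(m["rvec"])).as_matrix(); return m,Rm,np.ravel(m["tvec"])
ValueError: time passes only in moves, steps and waits
```

```bash
python3 - <<'E'
s=open("h.py").read()
s=s.replace('def cam(n):\n    m=camera_model(n);','import functools\n@functools.lru_cache\ndef cam(n):\n    m=camera_model(n);')
open("h.py","w").write(s)
E
cat > fit.py <<'E'
from h import *
from scipy.optimize import minimize
def fitlid(M,x0,names,zfix=None,yaws=None):
    o={n:np.array([np.nonzero(M[n].any(0))[0].min()-15,np.nonzero(M[n].any(1))[0].min()-15]) for n in names}
    S={n:M[n][o[n][1]:o[n][1]+90,o[n][0]:o[n][0]+90].astype(float) for n in names}
    def f(q):
        q=np.array(q); 
        if zfix is not None:q[2]=zfix
        return sum(((lidmask(n,q,o[n],S[n].shape)-S[n])**2).sum() for n in names)
    best=None
    for y0 in (yaws if yaws is not None else [x0[3]]):
        x=np.array([*x0[:3],y0]); sim=np.vstack([x]+[x+np.eye(4)[i]*[.006,.006,.004,.2][i] for i in range(4)])
        r=minimize(f,x,method="Nelder-Mead",options=dict(initial_simplex=sim,xatol=1e-5,fatol=.01,maxiter=300))
        if best is None or r.fun<best.fun:best=r
    return best.x.round(4),round(best.fun,1)
E
python3 - <<'E'
from fit import *
D={n:np.load(f"/tmp/{n}0.npz") for n in("top","side")}
M={}
for n,u in(("top",(212,219)),("side",(233,184))):
    for s in silhouettes(n,"lid"):
        if np.hypot(*(np.array(s["uv"])-u))<8: M[n]=s["pixels"]; break
    P=pts(n,M[n],D[n]["d"]); print(n,M[n].sum(),np.percentile(P[:,2],[2,50,98]).round(4))
Y=np.radians([-50,-30,-10])
for names,z in((("top","side"),None),(("top","side"),0),(("top",),0),(("side",),0)):
    print(names,z,fitlid(M,[.548,.238,0],names,z,Y))
tiles=[]
for c,z in(((.549,.236),.06),((.515,.01),.11)):
    tiles.append(np.hstack([cv2.resize(rect(n,D[n]["p"],c,z),(300,300)) for n in("top","side")]))
im=np.vstack(tiles)
cv2.imwrite("pics/rect.png",np.clip(im[...,::-1].astype(float)*1.5,0,255).astype(np.uint8))
E
```

```text
top 797 [0.0234 0.0323 0.0641]
side 695 [0.0002 0.0299 0.0599]
('top', 'side') None (array([ 0.5507,  0.2406, -0.005 , -0.4798]), np.float64(57.6))
('top', 'side') 0 (array([ 0.5491,  0.2376,  0.0018, -0.5353]), np.float64(88.1))
('top',) 0 (array([ 0.5508,  0.2395,  0.0033, -0.961 ]), np.float64(41.8))
('side',) 0 (array([ 0.5472,  0.2343,  0.0042, -0.4717]), np.float64(22.0))
```

View pics/rect.png

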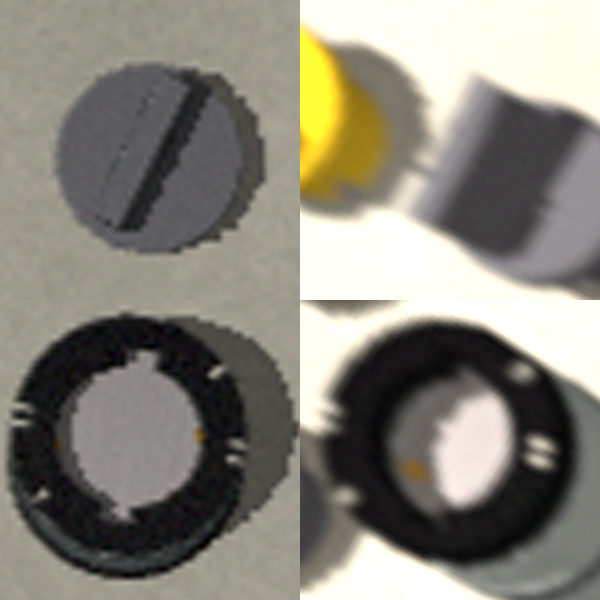

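The rectified tiles (0.5 mm/px) show the lid bar at yaw about -28°, centred near (.549,.238). Top and side agree on the canister ribs to 2 mm: centre about (.5235,.0195), slot yaw about -9.8°. I'll hover over the lid.

Request:
move_arm:
  steps: [0,0,-0.256,0.423,-0.297,-0.074,1,0,0,-0.256,0.423,-0.297,-0.074,1,0,0,-0.256,0.423,-0.297,-0.074,1,0,0,-0.256,0.423,-0.297,-0.074,1,0,0,-0.256,0.423,-0.297,-0.074,1,0,0,-0.256,0.423,-0.297,-0.074,1,0,0,-0.256,0.423,-0.297,-0.074,1,0,0,-0.256,0.423,-0.297,-0.074,1,0,0,-0.256,0.423,-0.297,-0.074,1,0,0,-0.256,0.423,-0.297,-0.074,1,0,0,-0.256,0.423,-0.297,-0.074,1,0,0,-0.256,0.423,-0.297,-0.074,1]

```text
time: 2.3
tool_pos: [0.5509, 0.2362, 0.149]
ee_rot: [-3.14, -0.001, 2.65]
wrist_force: [0.1, 0.1, -0.3]
width: 0.0936
finger_force: 0.0
```

```bash
python3 - <<'E'
from h import *
p,d=snapshot("side"); q,e=snapshot("top")
print(get_obs()["tool_pos"])
a=cv2.resize(p[70:250,150:330],(540,540),interpolation=cv2.INTER_CUBIC); b=cv2.resize(q[150:270,150:230],(260,390))
b=np.vstack([b,np.zeros((150,260,3),np.uint8)])
cv2.imwrite("pics/h1.png",np.hstack([a,b])[...,::-1])
for z in(.13,.03): print(proj("side",[[.5509,.2362,z]]))
E
```

```text
[0.54881115 0.23879309 0.15017079]
[[235.75629161 148.62888354]]
[[237.360102   178.54534002]]
```

View pics/h1.png

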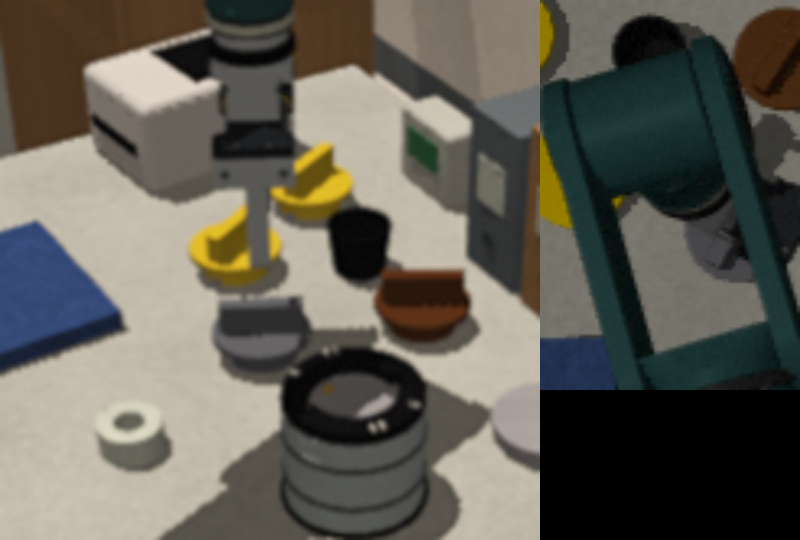

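The fingers (crop column ~258) line up with the centre of the bar (~260). Now I descend and close.

Request:
move_arm:
  steps: [0,0,0,0,0,-0.04,1,0,0,0,0,0,-0.075,1,0,0,0,0,0,-0.09,1,0,0,0,0,0,-0.097,1,0,0,0,0,0,-0.097,1,0,0,0,0,0,-0.097,0,0,0,0,0,0,-0.097,0,0,0,0,0,0,-0.097,0,0,0,0,0,0,-0.097,0,0,0,0,0,0,-0.097,0,0,0,0,0,0,-0.097,0,0,0,0,0,0,-0.097,0]

```text
time: 3.6
tool_pos: [0.5493, 0.2383, 0.0533]
ee_rot: [3.142, -0.0, 2.654]
wrist_force: [-0.7, -0.2, -0.5]
width: 0.0413
finger_force: 0.0
```

Request:
move_arm:
  steps: [0,0,0,0,0,0,0,0,0,0,0,0,0,0,0,0,0,0,0,0,0,0,0,0,0,0,0,0,0,0,0,0,0,0,0,0,0,0,0,0,0,0,0,0,0,0,0,0,0,0,0,0,0,0,0,0]

```text
time: 4.4
tool_pos: [0.5493, 0.2383, 0.0532]
ee_rot: [-3.142, -0.0, 2.654]
wrist_force: [-0.3, -0.1, -0.8]
width: 0.0155
finger_force: 29.9
```

Request:
move_arm:
  steps: [0,0,0,0,0,0.03,0,0,0,0,0,0,0.07,0,0,0,0,0,0,0.11,0,0,0,0,0,0,0.14,0,0,0,0.1,-0.005,-0.04,0.14,0,0,0,0.2,-0.01,-0.08,0.14,0,0,0,0.3,-0.015,-0.12,0.14,0,0,0,0.318,-0.02,-0.16,0.14,0,0,0,0.318,-0.024,-0.2,0.14,0,0,0,0.318,-0.026,-0.219,0.14,0,0,0,0.318,-0.026,-0.219,0.14,0,0,0,0.318,-0.026,-0.219,0.14,0]

```text
time: 5.6
tool_pos: [0.5232, 0.0195, 0.193]
ee_rot: [3.141, -0.001, 2.971]
wrist_force: [0.1, 0.3, -1.2]
width: 0.0157
finger_force: 29.9
```

```bash
python3 - <<'E'
from fit import *
o=get_obs();print(o["tool_pos"],o["ee_rot"],o["width"],o["finger_force"],o["wrist_force"])
p,d=snapshot("side"); q,e=snapshot("top"); np.savez("/tmp/s1.npz",p=p,d=d); np.savez("/tmp/t1.npz",p=q,d=e)
M={}
for n in("side","top"):
    for t in("lid","lid_seat","lid_grip","mouth"):
        f=silhouettes if t=="lid" else spot_point
        for s in f(n,t):
            print(n,t,round(s["score"],2),np.round(s["uv"],1),s["pixels"].sum() if t=="lid" else "")
a=cv2.resize(p[120:260,200:340],(560,560),interpolation=cv2.INTER_CUBIC); b=cv2.resize(q[170:290,250:330],(240,360))
b=np.vstack([b,np.zeros((200,240,3),np.uint8)])
cv2.imwrite("pics/h2.png",np.clip(np.hstack([a,b])[...,::-1]*1.3,0,255).astype(np.uint8))
E
```

```text
[0.52319726 0.01951067 0.19296902] [ 3.14063099e+00 -6.68774543e-04  2.97096542e+00] 0.015676287640157688 29.92804080247879 [ 0.05966588  0.2958175  -1.17628102]
side lid 0.92 [229.4 151.4] 584
side lid 0.71 [293.6 167.7] 513
side lid 0.61 [266.3 183.4] 921
side lid 0.41 [246.5 134.4] 106
side lid_seat 0.74 [287.7 169.3] 
side lid_seat 0.72 [254.7 132.8] 
side lid_seat 0.64 [267.7 182.8] 
side lid_seat 0.64 [232.  149.6] 
side lid_grip 0.86 [227.8 146.4] 
side lid_grip 0.71 [250.2 125.4] 
side lid_grip 0.68 [267.2 170.8] 
side lid_grip 0.58 [288.7 161.1] 
side mouth 0.76 [268.7 196.9] 
top lid 0.79 [138.1 163. ] 837
top lid 0.73 [283.3 234.7] 296
top lid 0.56 [224.3 166.8] 743
top lid_seat 0.97 [139.9 162.4] 
top lid_seat 0.88 [286.6 222.8] 
top lid_seat 0.83 [163.5 204.6] 
top lid_seat 0.57 [224.7 170.1] 
top lid_grip 0.91 [224.2 165.7] 
top lid_grip 0.65 [160.1 201.7] 
top lid_grip 0.64 [287.  220.7] 
top lid_grip 0.56 [137.5 153.7] 
top mouth 0.72 [285.9 222.9]
```

View pics/h2.png

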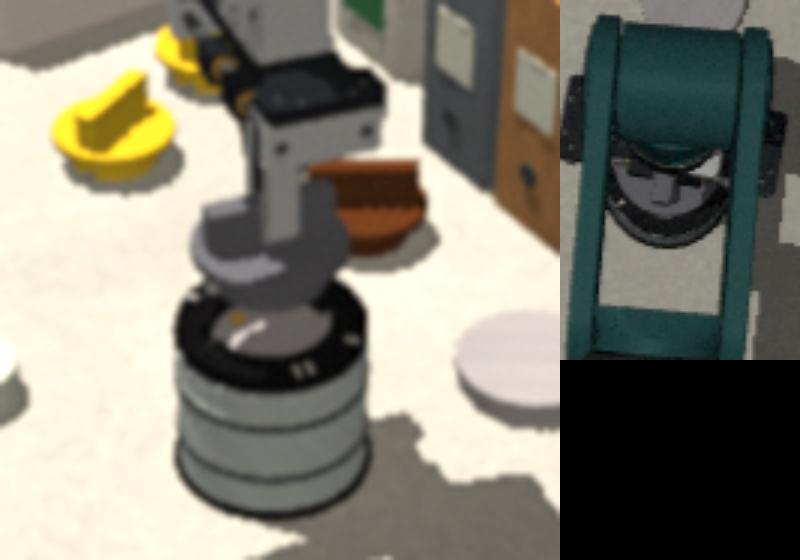

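The lid hangs level over the mouth, and in the side view its flange (centre column 271) matches the collar (271.5). I'll check the other direction with circle fits on both.

```bash
cat > circ.py <<'E'
from h import *
from scipy.optimize import least_squares
def circ(n,img,c,z,r0,win,angs,sgn):
    """sub-pixel edge radius along rays on plane z; sgn=+1 dark->bright outward"""
    g=cv2.cvtColor(img,cv2.COLOR_RGB2GRAY).astype(np.float32); rr=np.arange(r0-win,r0+win,.0004); P=[]
    for a in np.radians(angs):
        q=np.c_[c[0]+rr*np.cos(a),c[1]+rr*np.sin(a),np.full(len(rr),z)]; uv=proj(n,q).astype(np.float32)
        v=cv2.remap(g,uv[None,:,0],uv[None,:,1],cv2.INTER_LINEAR)[0]; dv=np.gradient(cv2.GaussianBlur(v[None],(9,1),2)[0])*sgn
        i=dv.argmax()
        if dv[i]>.8: P.append(q[i,:2])
    P=np.array(P)
    f=lambda p:np.hypot(P[:,0]-p[0],P[:,1]-p[1])-p[2]
    s=least_squares(f,[*c,r0],loss="soft_l1",f_scale=.0008); fix=least_squares(lambda p:f([*p,r0]),c,loss="soft_l1",f_scale=.0008)
    return len(P),"free",s.x.round(4),"fixed r",fix.x.round(4),"rms",np.sqrt((fix.fun**2).mean()).round(4)
E
python3 - <<'E'
from circ import *
t0,s0=np.load("/tmp/top0.npz")["p"],np.load("/tmp/side0.npz")["p"]; t1,s1=np.load("/tmp/t1.npz")["p"],np.load("/tmp/s1.npz")["p"]
c=(.5235,.0195); A=np.arange(0,360,4)
print("top outer collar",circ("top",t0,c,.11,.06,.008,A[(A>60)&(A<230)],1))
ok=[a for a in A if min(abs((a+9.8-k+180)%360-180) for k in(0,180))>18]
print("top mouth",circ("top",t0,c,.11,.0365,.006,ok,-1))
print("side mouth far",circ("side",s0,c,.11,.0365,.006,ok,-1))
print("top collar bottom arc t1",circ("top",t1,c,.11,.06,.008,np.arange(150,215,3),1))
print("lid flange t1 z.17",circ("top",t1,c,.171,.048,.008,np.arange(145,220,3),-1))
print("lid flange low edge side z.163",circ("side",s1,c,.163,.048,.008,np.arange(190,300,4),-1), circ("side",s1,c,.163,.048,.008,np.arange(190,300,4),1))
# mean depth-derived
for n,f in(("top","/tmp/t1.npz"),("side","/tmp/s1.npz")):
    d=np.load(f)["d"]; P=pts(n,d>0,d); m=(np.abs(P[:,2]-.171)<.006)&(np.hypot(P[:,0]-c[0],P[:,1]-c[1])<.056); print(n,m.sum(),P[m].min(0).round(4),P[m].max(0).round(4))
    d0=np.load(f"/tmp/{n}0.npz")["d"];P=pts(n,d0>0,d0);m=(np.hypot(P[:,0]-c[0],P[:,1]-c[1])<.07)&(np.abs(P[:,2]-.11)<.01)
    Q=P[m]; print(" collar",m.sum(),np.percentile(Q,1,0).round(4),np.percentile(Q,99,0).round(4),np.median(Q[:,2]))
E
```

```text
top outer collar (42, 'free', array([0.5249, 0.0169, 0.0629]), 'fixed r', array([0.5228, 0.0197]), 'rms', np.float64(0.0034))
top mouth (72, 'free', array([0.5223, 0.0186, 0.0343]), 'fixed r', array([0.5216, 0.0207]), 'rms', np.float64(0.0029))
side mouth far (40, 'free', array([0.5221, 0.014 , 0.0348]), 'fixed r', array([0.5224, 0.016 ]), 'rms', np.float64(0.0015))
top collar bottom arc t1 (22, 'free', array([0.5315, 0.0211, 0.068 ]), 'fixed r', array([0.5232, 0.0211]), 'rms', np.float64(0.0024))
lid flange t1 z.17 (25, 'free', array([0.5176, 0.022 , 0.0431]), 'fixed r', array([0.5231, 0.0223]), 'rms', np.float64(0.0014))
lid flange low edge side z.163 (14, 'free', array([0.5471, 0.0372, 0.0719]), 'fixed r', array([0.5303, 0.016 ]), 'rms', np.float64(0.0021)) (9, 'free', array([0.5183, 0.0099, 0.0438]), 'fixed r', array([0.5211, 0.0163]), 'rms', np.float64(0.0011))
top 243 [ 0.476  -0.0189  0.1651] [0.5402 0.0688 0.1769]
 collar 876 [ 0.4657 -0.035   0.1015] [0.5798 0.0781 0.1177] 0.11066668459774798
side 463 [ 0.4735 -0.0319  0.165 ] [0.5671 0.0586 0.177 ]
 collar 876 [ 0.4632 -0.0421  0.1006] [0.5773 0.073  0.1114] 0.1076250697959058
```

Relative offsets from the two views average to about zero, so I lower gently and watch the force.

Request:
move_arm:
  steps: [0,0,0,0,0,-0.01,0,0,0,0,0,0,-0.02,0,0,0,0,0,0,-0.026,0,0,0,0,0,0,-0.029,0,0,0,0,0,0,-0.031,0,0,0,0,0,0,-0.032,0,0,0,0,0,0,-0.033,0,0,0,0,0,0,-0.033,0]

```text
time: 6.9
tool_pos: [0.5235, 0.0193, 0.1605]
ee_rot: [3.141, 0.0, 2.972]
wrist_force: [0.2, -0.5, -2.4]
width: 0.0158
finger_force: 29.9
```

Request:
move_arm:
  steps: [0,0,0,0,0,-0.001,0,0,0,0,0,0,-0.002,0,0,0,0,0,0,-0.003,0,0,0,0,0,0,-0.004,0,0,0,0,0,0,-0.005,0,0,0,0,0,0,-0.005,0]

```text
time: 7.5
tool_pos: [0.5232, 0.0193, 0.155]
ee_rot: [3.142, -0.0, 2.972]
wrist_force: [-0.8, -0.8, -1.2]
width: 0.016
finger_force: 29.9
```

Request:
move_arm:
  steps: [0,0,0,0,0,-0.002,0,0,0,0,0,0,-0.004,0,0,0,0,0,0,-0.006,0,0,0,0,0,0,-0.008,0,0,0,0,0,0,-0.01,0,0,0,0,0,0,-0.011,0,0,0,0,0,0,-0.012,0,0,0,0,0,0,-0.012,0]

```text
time: 8.3
tool_pos: [0.5233, 0.0193, 0.1431]
ee_rot: [3.142, -0.0, 2.972]
wrist_force: [0.2, -0.5, -1.9]
width: 0.0156
finger_force: 29.9
```

Request:
move_arm:
  steps: [0,0,0,0,0,-0.0005,0,0,0,0,0,0,-0.001,0,0,0,0,0,0,-0.0015,0,0,0,0,0,0,-0.002,0,0,0,0,0,0,-0.002,0]

```text
time: 8.8
tool_pos: [0.5233, 0.0193, 0.1413]
ee_rot: [3.142, 0.0, 2.972]
wrist_force: [-0.2, 0.3, -1.6]
width: 0.0157
finger_force: 29.9
```

Request:
move_arm:
  steps: [0,0,0,0,0,-0.0003,0,0,0,0,0,0,-0.0006,0,0,0,0,0,0,-0.0009,0,0,0,0,0,0,-0.0009,0]

```text
time: 9.2
tool_pos: [0.5234, 0.0193, 0.1412]
ee_rot: [3.142, 0.001, 2.972]
wrist_force: [-2.5, -0.7, 3.8]
width: 0.0158
finger_force: 29.9
```

Seated: light contact at the expected height. Now the clockwise twist, half of it first.

Request:
move_arm:
  steps: [0,0,0,0,0,0,0,0,0,0,0,0,0,0,0,0,-0.06,0,0,0,0,0,0,-0.12,0,0,0,0,0,0,-0.18,0,0,0,0,0,0,-0.24,0,0,0,0,0,0,-0.32,0,0,0,0,0,0,-0.4,0,0,0,0,0,0,-0.4,0,0,0,0]

```text
time: 10.1
tool_pos: [0.524, 0.0185, 0.1412]
ee_rot: [-3.141, 0.002, 2.572]
wrist_force: [-1.6, -3.3, 4.6]
width: 0.016
finger_force: 29.9
```

```bash
python3 -c "
from h import *
o=get_obs();print(o['wrist_torque'],o['wrist_force'],o['ee_rot'],o['tool_pos'])"
```

```text
[-0.37459218  0.27996821  0.00095733] [-1.55694567 -3.32972351  4.64188854] [-3.14139750e+00  2.46915697e-03  2.57170523e+00] [0.52400619 0.01854708 0.14121267]
```

Request:
move_arm:
  steps: [0,0,-0.07,0,0,0,0,0,0,-0.14,0,0,0,0,0,0,-0.21,0,0,0,0,0,0,-0.28,0,0,0,0,0,0,-0.34,0,0,0,0,0,0,-0.4,0,0,0,0,0,0,-0.42,0,0,0,0,0,0,-0.42,0,0,0,0,0,0,-0.42,0,0,0,0,0,0,-0.42,0,0,0,0]

```text
time: 11.1
tool_pos: [0.5233, 0.0182, 0.1412]
ee_rot: [-3.141, 0.002, 2.154]
wrist_force: [-3.3, -3.0, 6.6]
width: 0.0162
finger_force: 29.9
```

```bash
python3 - <<'E'
from h import *
o=get_obs();print(o['wrist_torque'],o['wrist_force'],o['ee_rot'],o['tool_pos'])
p,d=snapshot("side"); q,e=snapshot("top")
a=cv2.resize(p[140:250,210:320],(500,500),interpolation=cv2.INTER_CUBIC); b=cv2.resize(q[180:280,250:310],(300,500),interpolation=cv2.INTER_CUBIC)
cv2.imwrite("pics/h3.png",np.clip(np.hstack([a,b])[...,::-1]*1.4,0,255).astype(np.uint8))
E
```

```text
[-0.6141043   0.65572063  0.21076986] [-3.29811081 -2.98744185  6.57885442] [-3.14064382e+00  2.18246627e-03  2.15376534e+00] [0.52333022 0.01819261 0.1411985 ]
```

View pics/h3.png

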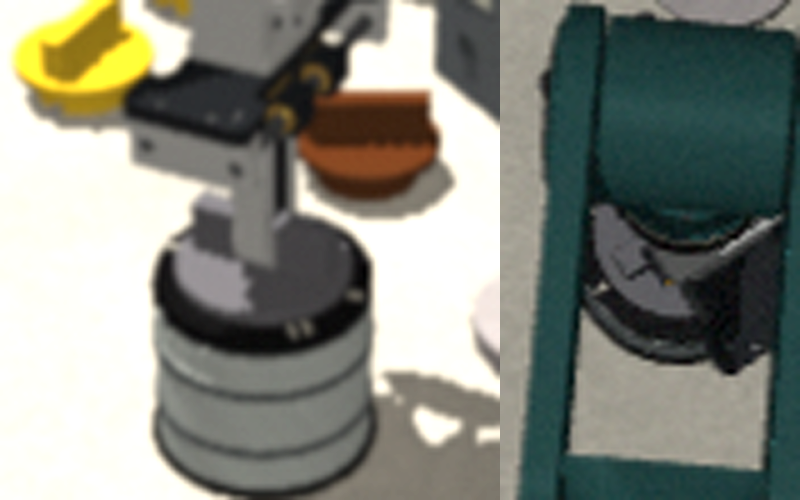

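The lid lies flat on the collar, with its bar pointing at the single rib (~(600,290) in the crop). The spring-back torque is present, so I hand in while still holding.

```bash
python3 -c "
from bench import *
print(close_job())"
```

```text
the job is handed in; nothing more can be done
None
```

I set the grey lid into the canister, twisted it clockwise 0.82 rad to the vent mark, and handed the job in with it still held at 29.9 N; `close_job()` gave no verdict, and the vent disc angle (0.74–0.82 rad from the twist and play) was not read directly.

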